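Release a copper backing sleeve from its gravity feeder

ROBOT

A 6-joint arm with a two-finger parallel gripper is mounted at the origin on the work surface. World frame = base frame: x ahead of the robot, y to its left, z up, the work surface at z = 0. Lengths are in m, angles in rad, forces in N, time in s.
With the tool pointing down it reaches from about 0.35 to 0.775 m from the base axis. Payload 5.5 kg.
Tool frame: the origin (TCP) lies midway between the tips of the shut fingers; the grasp point (between the pads) lies grip_point_offset behind it (grip_point_offset is the distance from the TCP to the grasp point, in m); z points along the fingers, y is the direction in which the jaws open and shut (so a half turn about z gives the same grasp; the last joint's range is limited). The gripper opens to 85 mm and grips with 20 to 120 N. Pads are 22 mm wide; open, the fingers measure 114 mm over their backs; the gripper's body (76 mm by 85 mm) begins 54 mm behind the grasp point. The pads swing forward as they close: fully open they stand 13 mm farther back than shut.
Start: joints at [1.166, 0.313, 0.046, 1.304, 0, 1.431], TCP at [0.151, 0.555, 0.231] pointing down, gripper open.
Joint ranges: [-2.76, 2.76], [-0.86, 1.69], [-1.03, 1.26], [-2.2, 2.34], [-1.47, 1.5], [-3.14, 3.14]. Speed limits (rad/s): [2.57, 2.57, 3.14, 3.14, 3.14, 3.14].

INTERFACE

Orientations are given as a unit quaternion [w, x, y, z].
In Python, from workcell import * gives the robot as it stands.
- The arm moves only by the tool send_rows, never from a script. Its argument "series" is one flat list of numbers, 7 for each row, row after row: the shift along the tool's x, y, z in cm, then the turn, a rotation vector about the tool's x, y, z in degrees, then the opening, from 0 (shut) to 1 (fully open). A call has 1 to 10 rows; each row is the pose to reach, as a shift and turn from the pose commanded when the call began, along the tool's axes at that moment; what a row does not reach only later rows make up. A row lasts 1/12 s, in which the tool goes at most 41.7 mm and 7.16 degrees, less where a joint would pass 70% of its speed; a pose out of reach is approached as far as the arm can. A call with a gripper value outside its range is refused whole. The fingers move at their own pace and stop on an object; "newtons" is the grip in N (left out, the last holds). Time passes only in rows, so rows that repeat a pose let the fingers close. It gives the time, the measured TCP pose, the force and the opening at its end, in the units of the state.
- get_state(): the state, without advancing time (a new reading comes with each control period).
- read_camera(name): name is "side" or "top"; returns the picture (420x560x3 uint8, blue, green, red); there is no depth.
- camera_info(name): a dict with "K" (3x3 intrinsics, pixels), "D" ([k1, k2, p1, p2, k3] as OpenCV has them; the pictures are not rectified), "xyz" and "attitude" of the camera in the world. Camera axes: x right, y down, z forward; pixel columns grow to the right and rows downward; lengths in m; the calibration is good to about 2 mm. A picture is of the moment at which its call begins. camera_info takes no time and is no camera call.
- hand_in(): hands the job in, once; it reports no verdict.
Trained networks look in the newest picture that a camera, given by its name, has taken for a name from the list of things; names that differ only in an ending like _2 or _b are one class to them, and where a whole thing is asked for, a point or a joint stands for the part that bears it (a point fixed in the world has none). Each returns a list of dicts, best first, with "p" (0 to 1); they miss things now and then, are a little off and sometimes report something else, mostly with a low value. They report only what shows in the picture. A call takes as long as a camera call. They do not tell look-alikes from the thing itself.
- silhouettes(camera, label): "pixels" (420x560 bool, what is visible of it) and "box" ([left, top, width, height] in pixels, round what is visible of it).
The state is a dict: "clock": time; "joint_pos": joint angles; "qvel": joint speeds; "tau": joint torques, N m; "tcp_pos": TCP position; "orientation": TCP orientation; "wrist_force": force on the tool from outside, world axes, zero at the start; "ft_torque": the same for the moment, N m; "finger_gap": finger opening in m.
Only numpy, scipy, OpenCV 4.12 (cv2) and the standard library are available. Lean on these libraries where they do the work, as an engineer would, in place of code of your own. Each camera call takes 0.05 s, during which the arm holds its last target. There are 200 camera calls.

TASK

The welder needs the copper backing sleeve next. Pull the red knob of the feeder that holds the copper sleeve straight up to its stop, keep it up until the sleeve has rolled down to the foot of its chute, then let the gate go fully back down. Leave the steel sleeve waiting behind its own gate.

Things in the scene. Friction and masses are not known exactly. Their poses are not given: they have to be found in the camera images.
- copper_gate (a joint): how far the copper feeder's sprung gate is pulled up, in m: 0 = shut (home), 0.05 = fully up against its stop. Straight vertical slide. The spring and the gate's weight pull it back with about 5 N when shut and 9 N at the stop; let go anywhere, it drops home by itself. The sleeve passes under the gate only when it is above about 0.035.
- copper_knob (a point): grip point on the axis of the red knob on top of the copper feeder's gate; rises with the gate (210 mm high when shut). Knob: upright cylinder, 30 mm diameter, 34 mm high, from 18 mm below to 16 mm above this point; nothing beside or above it. 15 mm below the shut knob is the fixed blue crossbar (22 x 98 mm, top at 177 mm). The 10 mm stem joins knob and gate.
- copper_sleeve: loose copper sleeve, 34 mm in diameter and 60 mm long, 0.26 kg or so, lying across the chute, origin at its centre. It starts behind the shut gate, its centre about 22 mm up the chute from the knob's axis; the chute falls 11 degrees, and the freed sleeve rolls to the foot in about half a second. It turns about its own axis as it rolls.
- copper_foot (a point): the place, fixed on the copper feeder, where the sleeve's centre comes to rest against the stop plate at the chute's low end, 105 mm horizontally from the knob's axis; from the knob towards this point is downhill (the point's -x; the feeder's yaw varies).
- steel_sleeve: a grey steel sleeve of the same size, origin at its centre, waiting behind the shut gate of the other feeder; must stay there. The two blue feeders with yellow gates and red knobs are identical and bolted down: only the sleeves tell them apart.
Not all that is in view belongs to the job. What is meant by the copper_sleeve is not pink, purple or turquoise, and is the larger of those in its own colour.

How it is judged:
On the way:
1. the copper feeder's knob is pulled up to its stop (within 10 mm) and kept there for 0.2 s (value of joint copper_gate above 0.04 m), for 0.2 s.
At the end, for the whole second after the job is handed in: The copper feeder's gate is back down (within 10 mm of shut), the copper sleeve lies still within 15 mm of its rest at the foot of its chute, and the steel sleeve is within 30 mm of where it started (value of joint copper_gate below 0.01 m and distance between copper_sleeve and copper_foot below 0.015 m and linear speed of copper_sleeve below 0.03 m/s and distance of steel_sleeve from where it was at the start of the episode below 0.03 m); the robot touches nothing.
It fails at once if the steel sleeve leaves its place behind its gate (moves more than 30 mm) (distance of steel_sleeve from where it was at the start of the episode above 0.03 m).
It also fails if it takes over 32 s, if anything falls off the work surface, if the arm or the gripper's body presses on something with over 40 N, if the wrist force passes 120 N, or if a joint passes its speed limit or range.

## Working session

There is one attempt and no reset: what is moved stays moved. The work goes in short steps, Python scripts to look and compute and a tool call to move; the robot and the scene stay as the last step left them, time stands still between calls to the robot, and variables do not carry over. Pictures are saved under pics/ and viewed, about 8 in all and at most 12, crops included, and the job is handed in when it is done.

Besides the shell and the picture viewer there is one more tool, called as name(argument=value, ...) on one line, values as JSON. send_rows: Moves the arm, as the interface text tells. Its arguments: {"type":"object","properties":{"series":{"type":"array"},"newtons":{"type":"number"}},"required":["series"]}

```bash
ls; mkdir -p pics; python3 - <<'E'
from workcell import *
import cv2,numpy as np
for n in ("side","top"):
    cv2.imwrite(f"pics/{n}0.png",read_camera(n)); print(n,camera_info(n))
    for l in ("copper_knob","copper_sleeve","steel_sleeve"):
        for d in silhouettes(n,l): print(n,l,round(d["p"],2),d["box"])
s=get_state(); print({k:np.round(v,3) for k,v in s.items()})
E
```

```text
pics
side {'K': array([[382.16839604,   0.        , 270.78524846],
       [  0.        , 382.16839604, 209.58033037],
       [  0.        ,   0.        ,   1.        ]]), 'D': array([-0.07760449,  0.        ,  0.        ,  0.        ,  0.        ]), 'xyz': array([0.4530175 , 0.80501139, 0.58398691]), 'attitude': array([ 0.01599222, -0.04717968,  0.86407603, -0.50089014])}
side copper_knob 0.94 [275.2, 222.5, 21.5, 70.1]
side copper_sleeve 0.79 [197.3, 298.2, 17.6, 13.2]
side copper_sleeve 0.77 [184.9, 328.8, 17.4, 21.8]
side copper_sleeve 0.73 [262.6, 278.6, 21.9, 23.1]
side copper_sleeve 0.67 [311.3, 367.6, 41.8, 34.4]
side copper_sleeve 0.55 [248.9, 350.9, 19.3, 30.1]
side steel_sleeve 0.59 [265.8, 189.5, 15.7, 12.9]
top {'K': array([[383.24200815,   0.        , 272.80508137],
       [  0.        , 383.24200815, 210.39767011],
       [  0.        ,   0.        ,   1.        ]]), 'D': array([-0.10171408,  0.        ,  0.        ,  0.        ,  0.        ]), 'xyz': array([0.44137354, 0.06445072, 1.14970771]), 'attitude': array([ 0.00750354, -0.70152424,  0.71176799, -0.03455104])}
top copper_knob 0.61 [182.9, 212.1, 15.1, 14.2]
top copper_sleeve 0.73 [138.4, 244.5, 20.0, 24.5]
top copper_sleeve 0.61 [189.4, 204.7, 17.0, 10.5]
top copper_sleeve 0.54 [138.3, 207.7, 25.0, 20.9]
top copper_sleeve 0.47 [198.7, 161.8, 9.1, 10.3]
top steel_sleeve 0.48 [321.0, 191.4, 22.6, 15.3]
{'clock': np.float64(0.4), 'joint_pos': array([ 1.166,  0.313,  0.046,  1.304, -0.   ,  1.431]), 'qvel': array([ 0.003, -0.003,  0.002,  0.   , -0.   , -0.001]), 'tau': array([-2.0000e-03, -4.7990e+01,  2.9839e+01,  5.0000e-03, -0.0000e+00,
        0.0000e+00]), 'tcp_pos': array([0.15 , 0.555, 0.231]), 'orientation': array([-0.   ,  0.132,  0.991, -0.   ]), 'wrist_force': array([-0.056, -0.141, -0.598]), 'ft_torque': array([ 0.022,  0.06 , -0.047]), 'finger_gap': np.float64(0.085)}
```

View pics/side0.png

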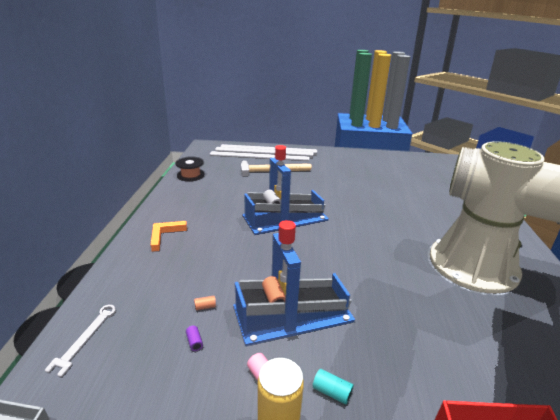

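View pics/top0.png

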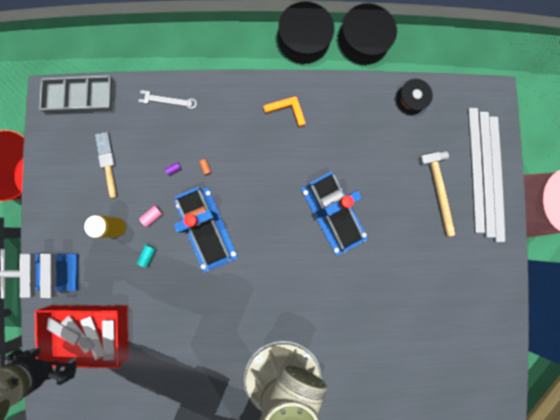

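The near feeder (side: knob ~(287,233), copper sleeve ~(274,289); top: knob ~(190,219), sleeve ~(198,211)) holds the copper sleeve. The far one (side: knob ~(280,153)) holds the steel sleeve. Downhill is toward the image bottom in the top view. The loose orange piece at side (205,303) is a small decoy.

```bash
cat > h.py <<'E'
from workcell import *
import cv2,numpy as np
from scipy.spatial.transform import Rotation as R
def rot(q): return R.from_quat(np.array(q)[[1,2,3,0]])
def ray(n,uv):
    c=camera_info(n); p=cv2.undistortPoints(np.array([[uv]],float),c["K"],c["D"])[0,0]
    return c["xyz"],rot(c["attitude"]).apply([*p,1])
def plane(n,uv,z):
    o,d=ray(n,uv); return o+d*(z-o[2])/d[2]
def proj(n,P):
    c=camera_info(n); r=rot(c["attitude"]).inv(); v=r.as_rotvec()
    return cv2.projectPoints(np.atleast_2d(P).astype(float),v,-r.apply(c["xyz"]),c["K"],c["D"])[0][:,0]
def tri(a,b):
    A=[];y=[]
    for n,uv in (("top",a),("side",b)):
        o,d=ray(n,uv); d=d/np.linalg.norm(d); M=np.eye(3)-np.outer(d,d); A.append(M); y.append(M@o)
    return np.linalg.lstsq(np.vstack(A),np.hstack(y),rcond=None)[0]
E
python3 - <<'E'
from h import *
print(grip_point_offset if 'grip_point_offset' in globals() else [k for k in globals() if not k.startswith('_')])
hs={}
for n in ("top","side"):
    im=cv2.imread(f"pics/{n}0.png"); h=cv2.cvtColor(im,cv2.COLOR_BGR2HSV)
    H,S,V=cv2.split(h)
    red=(((H<5)|(H>174))&(S>190)&(V>90)).astype(np.uint8)
    N,_,st,ce=cv2.connectedComponentsWithStats(red)
    for s,c in zip(st[1:],ce[1:]):
        if 30<s[4]<600: print(n,"red",s,c.round(1))
    blue=((H>100)&(H<120)&(S>170)&(V>80)).astype(np.uint8)
    N,L,st,ce=cv2.connectedComponentsWithStats(blue)
    for i in range(1,N):
        if st[i][4]>500: print(n,"blue",st[i],cv2.boxPoints(cv2.minAreaRect(np.argwhere(L==i)[:,::-1].astype(np.float32))).round(1).tolist())
    x,y=(160,170) if n=="top" else (220,205)
    hs[n]=cv2.resize(im[y:y+110,x:x+140],None,fx=2.85*2,fy=2.85*2*.93,interpolation=cv2.INTER_CUBIC)[:600]
    hs[n]=cv2.resize(im[y:y+140,x:x+133],(400,420),interpolation=cv2.INTER_CUBIC)
cv2.imwrite("pics/crop1.png",np.hstack([hs["top"],hs["side"]]))
E
```

```text
0.0187
top red [ 76 359  41   8 141] [ 91.3 364. ]
side red [436 403  13  17 113] [442.3 413.7]
```

View pics/crop1.png

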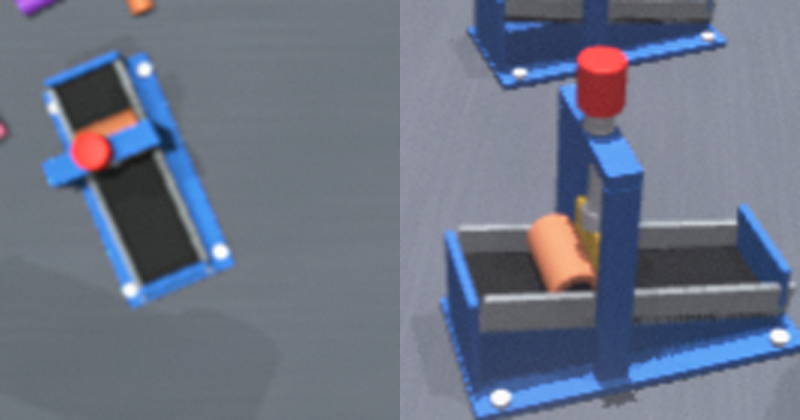

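The crop confirms it: the copper sleeve is behind the near feeder's gate. In the crop's top half the knob is at ~(91,150) and the base bolts are at (144,69), (221,252), (130,290) and (53,107).

```bash
python3 - <<'E'
from h import *
T=lambda u,v:(160+u*133/400,170+v/3); S=lambda u,v:(220+(u-400)*133/400,205+v/3)
print("knobtop tri",tri(T(91,150),S(602,61)), "planes .226",plane("top",T(91,150),.226),plane("side",S(602,61),.226),"side mid .209",plane("side",S(601,87),.209))
b=[plane("top",T(*p),.008)[:2] for p in((144,69),(221,252),(130,290),(53,107))]
print(np.round(b,3)); 
bs=[plane("side",S(*p),.008)[:2] for p in((501,398),(780,338))]; print("side bolts",np.round(bs,3))
d1=b[1]-b[0];d2=b[2]-b[3]; print("downhill yaw",np.degrees(np.arctan2(*(d1)[::-1])),np.degrees(np.arctan2(*d2[::-1])),"side",np.degrees(np.arctan2(*(bs[1]-bs[0])[::-1])))
e=[plane("top",T(*p),.177)[:2] for p in((45,174),(158,132))]; q=e[1]-e[0]; print("bar",np.degrees(np.arctan2(*q[::-1])),np.linalg.norm(q),(e[0]+e[1])/2)
for n in("top","side"):
  for d in silhouettes(n,"copper_knob"): print(d["p"],d["box"])
s=get_state(); print(rot(s["orientation"]).as_matrix().round(3),s["joint_pos"][5])
E
```

```text
knobtop tri [0.47447126 0.22835592 0.22181097] planes .226 [0.4756812  0.22763937 0.226     ] [0.47287243 0.23509534 0.226     ] side mid .209 [0.47264697 0.23698617 0.209     ]
[[0.564 0.213]
 [0.381 0.139]
 [0.345 0.229]
 [0.527 0.304]]
side bolts [[0.524 0.301]
 [0.342 0.228]]
downhill yaw -157.77458254870763 -157.55556995195997 side -158.10166820134887
bar -70.28770290238128 0.10140969668262079 [0.47485682 0.22747357]
0.61 [182.9, 212.1, 15.1, 14.2]
0.94 [275.2, 222.5, 21.5, 70.1]
[[-0.965  0.262 -0.   ]
 [ 0.262  0.965  0.   ]
 [ 0.     0.    -1.   ]] 1.4311916453140712
```

send_rows(series=[-10,-5.7,-4,0,0,15,1,-20,-11.5,-4,0,0,30,1,-30,-17.2,-4,0,0,45,1,-39.85,-22.96,-4,0,0,52.6,1,-39.85,-22.96,-4,0,0,52.6,1,-39.85,-22.96,-4,0,0,52.6,1,-39.85,-22.96,-4,0,0,52.6,1,-39.85,-22.96,-4,0,0,52.6,1,-39.85,-22.96,-4,0,0,52.6,1,-39.85,-22.96,-4,0,0,52.6,1], newtons=60)

```text
clock: 1.33
tcp_pos: [0.4434, 0.2604, 0.2694]
orientation: [0.0, 0.558, 0.83, 0.0]
wrist_force: [0.2, 0.4, 0.3]
finger_gap: 0.0856
```

send_rows(series=[0,0,0,0,0,0,1,0,0,0,0,0,0,1])

```text
clock: 1.5
tcp_pos: [0.4439, 0.2602, 0.2688]
orientation: [-0.0, 0.56, 0.829, 0.0]
wrist_force: [0.4, 0.1, 0.6]
finger_gap: 0.0852
```

```bash
cat > go.py <<'E'
from h import *
def go(P,yaw=22.2):
    s=get_state(); r=rot(s["orientation"]); m=r.as_matrix()
    y=np.degrees(np.arctan2(m[1,1],m[0,1]))
    print("tcp",s["tcp_pos"].round(4),"gap",s["finger_gap"].round(4),"shift cm",(100*r.inv().apply(np.array(P)-s["tcp_pos"])).round(2),"turn z",round(y-yaw,2),"tilt",m[2].round(3))
E
python3 - <<'E'
from go import *
go([.4745,.229,.269]); 
cv2.imwrite("pics/side1.png",read_camera("side"))
E
```

```text
Traceback (most recent call last):
  File "go.py", line 5, in go
    print("tcp",s["tcp_pos"].round(4),"gap",s["finger_gap"].round(4),"shift cm",(100*r.inv().apply(np.array(P)-s["tcp_pos"])).round(2),"turn z",round(y-yaw,2),"tilt",m[2].round(3))
                                            ^^^^^^^^^^^^^^^^^^^^^
AttributeError: 'float' object has no attribute 'round'
```

```bash
sed -i 's/s\["finger_gap"\].round(4)/round(s["finger_gap"],4)/' go.py; python3 - <<'E'
from go import *
go([.4745,.229,.269])
E
```

```text
tcp [0.4439 0.2602 0.2688] gap 0.0852 shift cm [-4.04  1.67 -0.02] turn z -0.26 tilt [ 0.  0. -1.]
```

send_rows(series=[-2,0.8,0,0,0,0,1,-4.04,1.67,0,0,0,0,1,-4.04,1.67,0,0,0,0,1,-4.04,1.67,0,0,0,0,1])

```text
clock: 1.83
tcp_pos: [0.4726, 0.2315, 0.2687]
orientation: [-0.0, 0.558, 0.83, -0.0]
wrist_force: [-0.4, 1.0, -0.3]
finger_gap: 0.0852
```

```bash
python3 - <<'E'
from go import *
go([.4745,.229,.191])
a=read_camera("side");b=read_camera("top")
cv2.imwrite("pics/c2.png",np.hstack([cv2.resize(b[150:290,140:273],(400,420),interpolation=2),cv2.resize(a[145:285,220:353],(400,420),interpolation=2)]))
E
```

```text
tcp [0.4726 0.2315 0.2687] gap 0.0852 shift cm [-0.31  0.09  7.77] turn z 0.03 tilt [ 0.001 -0.001 -1.   ]
```

View pics/c2.png

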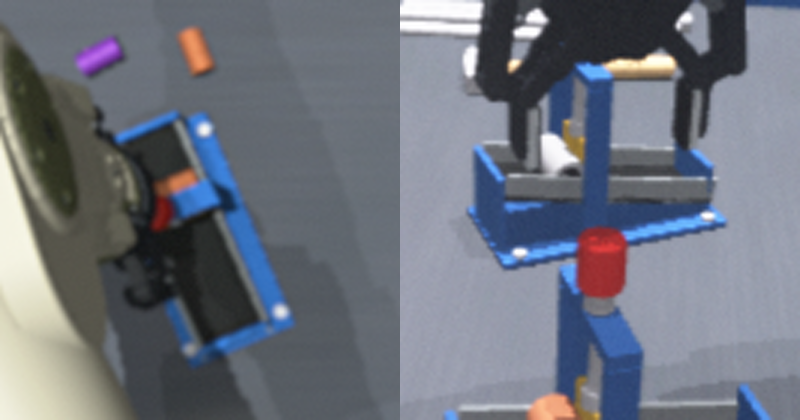

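The fingers straddle the red knob (right half, ~(602,262)) with their midpoint at about 608. Descending.

send_rows(series=[-0.3,0.1,2.5,0,0,0,1,-0.3,0.1,5,0,0,0,1,-0.3,0.1,6.5,0,0,0,1,-0.3,0.1,7.7,0,0,0,1,-0.3,0.1,7.7,0,0,0,1,-0.3,0.1,7.7,0,0,0,1])

```text
clock: 2.43
tcp_pos: [0.4738, 0.2293, 0.1917]
orientation: [-0.001, 0.557, 0.831, -0.0]
wrist_force: [0.3, 0.0, 0.8]
finger_gap: 0.0854
```

send_rows(series=[0,0,0,0,0,0,0,0,0,0,0,0,0,0,0,0,0,0,0,0,0,0,0,0,0,0,0,0,0,0,0,0,0,0,0,0,0,0,0,0,0,0,0,0,0,0,0,0,0,0,0,0,0,0,0,0,0,0,0,0,0,0,0,0,0,0,0,0,0,0], newtons=60)

```text
clock: 3.27
tcp_pos: [0.4749, 0.2285, 0.1928]
orientation: [0.0, 0.558, 0.83, 0.0]
wrist_force: [-3.2, -0.9, 5.3]
finger_gap: 0.0286
```

Gripped: the gap reads 29 mm on a 30 mm knob. Lifting 4.8 cm and holding.

send_rows(series=[0,0,-1.2,0,0,0,0,0,0,-2.4,0,0,0,0,0,0,-3.6,0,0,0,0,0,0,-4.4,0,0,0,0,0,0,-4.8,0,0,0,0,0,0,-4.8,0,0,0,0,0,0,-4.8,0,0,0,0,0,0,-4.8,0,0,0,0,0,0,-4.8,0,0,0,0,0,0,-4.8,0,0,0,0])

```text
clock: 4.1
tcp_pos: [0.4748, 0.2285, 0.2392]
orientation: [-0.0, 0.558, 0.83, -0.0]
wrist_force: [1.1, -0.5, -8.4]
finger_gap: 0.0286
```

send_rows(series=[0,0,0,0,0,0,0,0,0,0,0,0,0,0,0,0,0,0,0,0,0,0,0,0,0,0,0,0,0,0,0,0,0,0,0,0,0,0,0,0,0,0,0,0,0,0,0,0,0,0,0,0,0,0,0,0])

```text
clock: 4.77
tcp_pos: [0.4748, 0.2285, 0.2398]
orientation: [-0.0, 0.558, 0.83, -0.0]
wrist_force: [0.1, -0.3, -9.5]
finger_gap: 0.0289
```

```bash
python3 - <<'E'
from go import *
go([.4745,.229,.192])
a=read_camera("side");b=read_camera("top")
cv2.imwrite("pics/c3.png",np.hstack([cv2.resize(b[150:290,140:273],(400,420),interpolation=2),cv2.resize(a[205:345,220:353],(400,420),interpolation=2)]))
E
```

```text
tcp [0.4748 0.2285 0.2398] gap 0.0289 shift cm [ 0.06 -0.01  4.78] turn z 0.03 tilt [ 0.    -0.001 -1.   ]
```

View pics/c3.png

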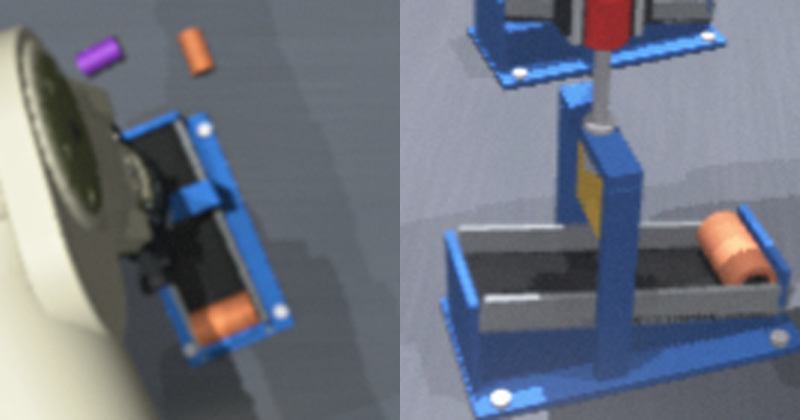

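The gate is up and the copper sleeve lies against the stop plate (top half ~(225,320), side half ~(738,250)). The pull of about 9 N matches the gate near its stop. Lowering, releasing and retreating.

send_rows(series=[0,0,1.2,0,0,0,0,0,0,2.4,0,0,0,0,0,0,3.6,0,0,0,0,0,0,4.4,0,0,0,0,0,0,4.7,0,0,0,0,0,0,4.7,0,0,0,0,0,0,4.7,0,0,0,0])

```text
clock: 5.45
tcp_pos: [0.4749, 0.2285, 0.1934]
orientation: [-0.0, 0.558, 0.83, -0.0]
wrist_force: [-3.0, -1.0, -5.2]
finger_gap: 0.0284
```

send_rows(series=[0,0,0,0,0,0,1,0,0,0,0,0,0,1,0,0,0,0,0,0,1,0,0,0,0,0,0,1,0,0,0,0,0,0,1,0,0,0,0,0,0,1,0,0,0,0,0,0,1,0,0,0,0,0,0,1])

```text
clock: 6.12
tcp_pos: [0.4752, 0.2286, 0.193]
orientation: [0.0, 0.558, 0.83, 0.0]
wrist_force: [-0.0, 0.3, 0.4]
finger_gap: 0.0853
```

send_rows(series=[0,0,-2,0,0,0,1,0,0,-5,0,0,0,1,0,0,-8,0,0,0,1,0,0,-10,0,0,0,1,0,0,-10,0,0,0,1,0,0,-10,0,0,0,1,0,0,-10,0,0,0,1])

```text
clock: 6.7
tcp_pos: [0.4748, 0.2285, 0.2921]
orientation: [-0.0, 0.558, 0.83, -0.0]
wrist_force: [0.2, 0.5, -1.0]
finger_gap: 0.0852
```

```bash
python3 - <<'E'
from go import *
go([.4745,.229,.192])
a=read_camera("side");b=read_camera("top")
cv2.imwrite("pics/c4.png",np.hstack([cv2.resize(b[150:290,140:273],(400,420),interpolation=2),cv2.resize(a[145:325,210:381],(400,420),interpolation=2)]))
# expected foot centre (knob axis + 105 mm downhill); base frame z estimated
f=np.array([.4745,.229])+.105*np.array([-.926,-.378])
for n in("top","side"):
  h=cv2.cvtColor(b if n=="top" else a,cv2.COLOR_BGR2HSV); m=(h[...,0]>4)&(h[...,0]<16)&(h[...,1]>110)&(h[...,2]>90)
  N,L,st,ce=cv2.connectedComponentsWithStats(m.astype(np.uint8))
  print(n,[(s[4],c.round(1).tolist()) for s,c in zip(st[1:],ce[1:]) if s[4]>40], "foot px at z=.05/.06",proj(n,[[*f,.05],[*f,.06]]).round(1).tolist())
E
```

```text
tcp [0.4748 0.2285 0.2921] gap 0.0852 shift cm [ 0.06 -0.   10.01] turn z 0.03 tilt [ 0.    -0.001 -1.   ]
top [(np.int32(78), [284.2, 112.1]), (np.int32(106), [204.8, 166.9]), (np.int32(232), [214.1, 255.2])] foot px at z=.05/.06 [[214.8, 256.5], [214.4, 256.7]]
side [(np.int32(133), [189.9, 172.3]), (np.int32(234), [167.9, 233.2]), (np.int32(292), [329.5, 288.4]), (np.int32(113), [204.8, 304.6])] foot px at z=.05/.06 [[330.8, 288.3], [331.2, 284.6]]
```

View pics/c4.png

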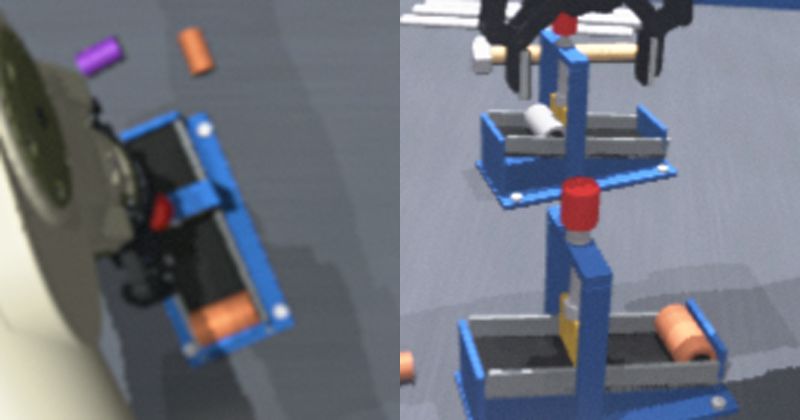

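The gate is home (knob just above the crossbar, side half ~(580,205)). The copper sleeve is at the foot, the steel sleeve is still behind its gate (~(545,122)), and the gripper is clear.

```bash
python3 -c "
from workcell import *
print(hand_in())"
```

```text
the job is handed in; nothing more can be done
None
```

The copper sleeve is at the foot of its chute, its gate is back down, and the job is handed in (no verdict is reported).

I found the copper feeder in both camera views, gripped its knob with the jaws along the chute, and raised it about 47 mm. I held it there for over 0.6 s, until the sleeve showed at the foot, then lowered the gate, released the knob and backed off 10 cm.

**Last checks:**
- **Sleeve:** its centre is within about 2 pixels of the expected foot point in both pictures, a few mm at most.
- **Gate:** the knob sits at its shut height above the crossbar.
- **Steel sleeve:** in the picture it is still behind its own gate; I did not measure its position.
- **Arm:** the wrist force is about zero and the gripper touches nothing. The clock was at about 7 s of the 32 s allowed.

**Disagreements:** before the grasp, the two cameras put the knob up to 9 mm apart in y. I used the value that agreed with the feeder's midline, and the grip confirmed it. No check failed.

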